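Nest the counting pans with their handles fanned

TASK

Put the three steel counting pans away as one nest on the largest, which stays standing where it is: first set the middle-sized pan down inside the largest, then the smallest inside the middle-sized one, each sitting flat on the floor of the pan below. Fan the handles so that each clears the one below: turn each about 45 degrees on from the handle below it, both steps the same way round (either way will do). Keep the pans upright throughout.

Things in the scene. Friction and masses are not known exactly. Their poses are not given: they have to be found in the camera images.
- pan_large: the largest of three plain round open steel pans, each with one straight black handle: 120 mm across the rim, 100 across the flat bottom, 50 high, wall 2.5, floor 4 thick, about 300 g. Origin: centre of the underside; z up; +x points out along the handle. Nested, a pan's underside is 4 mm above that of the pan below, with 7 mm sideways play; handles one over another collide and keep the upper pan up.
- pan_medium: the middle-sized of three plain round open steel pans, each with one straight black handle: 100 mm across the rim, 80 across the flat bottom, 50 high, wall 2.5, floor 4 thick, about 160 g. Origin: centre of the underside; z up; +x points out along the handle. Nested, a pan's underside is 4 mm above that of the pan below, with 7 mm sideways play; handles one over another collide and keep the upper pan up.
- pan_small: the smallest of three plain round open steel pans, each with one straight black handle: 80 mm across the rim, 60 across the flat bottom, 50 high, wall 2.5, floor 4 thick, about 120 g. Origin: centre of the underside; z up; +x points out along the handle. Nested, a pan's underside is 4 mm above that of the pan below, with 7 mm sideways play; handles one over another collide and keep the upper pan up.
- pan_large_grip (a point): middle of the largest pan's handle, 105 mm out along the pan's +x from its axis, 74 mm above its underside. A level flat-sided bar 12 mm wide and 16 tall, 80 to 155 mm from the axis (wire loop to 167), on a strap that rises outward from the rim; pinch it across its width from above
- pan_medium_grip (a point): middle of the middle-sized pan's handle, 95 mm out along the pan's +x from its axis, 74 mm above its underside. A level flat-sided bar 12 mm wide and 16 tall, 70 to 145 mm from the axis (wire loop to 157), on a strap that rises outward from the rim; pinch it across its width from above
- pan_small_grip (a point): middle of the smallest pan's handle, 85 mm out along the pan's +x from its axis, 74 mm above its underside. A level flat-sided bar 12 mm wide and 16 tall, 60 to 135 mm from the axis (wire loop to 147), on a strap that rises outward from the rim; pinch it across its width from above

How it is judged:
By the outcome, as a careful person would: the job done as asked, in the order asked, and still so for the second after the job is handed in, with the robot touching nothing.
It also fails if it takes over 61 s, if anything falls off the work surface, if the arm or the gripper's body presses on something with over 40 N, if the wrist force passes 120 N, or if a joint passes its speed limit or range.

ROBOT

A 6-joint arm with a two-finger parallel gripper is mounted at the origin on a cart in front of the work surface, level with it; the furniture and walls round the work are solid. World frame = base frame: x ahead of the robot, y to its left, z up, the work surface at z = 0. Lengths are in m, angles in degrees, forces in N, time in s.
With the tool pointing down it reaches from about 0.25 to 0.8 m from the base axis. Payload 8.5 kg.
Tool frame: the origin (TCP) lies at the centre of the arm's flange, where the gripper is bolted on; the fingertips stand arm.tip_reach ahead of it and the grasp point (between the pads) lies 155 mm ahead of it (arm.tip_reach is the distance from the TCP to the fingertips, in m); z points along the fingers, y is the line along which they close (so a half turn about z gives the same grasp; the last joint's range is limited). The gripper opens to 85 mm and grips with 20 to 120 N. Pads are 22 mm wide; open, the fingers measure 114 mm over their backs; the gripper's body (76 mm by 85 mm) begins 54 mm behind the grasp point. The pads swing forward as they close: fully open they stand 13 mm farther back than shut.
Start: joints at [67.552, 13.648, -0.773, 75.585, 0, 90], TCP at [0.2, 0.485, 0.405] pointing down, gripper open.
Joint ranges: [-152.45, 152.45], [-59.26, 108.67], [-65.41, 83.53], [-104.44, 129.93], [-82.83, 76.93], [-180, 180]. Speed limits (degrees/s): [127.2, 127.2, 159.86, 180, 180, 180].

INTERFACE

Orientations are given as [roll, pitch, yaw] about the fixed x, y, z axes, in that order (R = Rz(yaw) Ry(pitch) Rx(roll)).
In Python, from rig import arm gives the robot as it stands.
- The arm moves only by the tool move_arm, never from a script. Its argument "rows" is one flat list of numbers, 7 for each row, row after row: the gripper's target within -1 to 1 (shut at 1, half-way at 0, fully open at -1), then the shift along the tool's x, y, z in units of 0.04 m (1.0 is 0.04 m), then the turn, a rotation vector about the tool's x, y, z in units of 0.1 rad (1.0 is 0.1 rad). A call has 1 to 12 rows; each row shifts and turns the commanded pose from where the row before left it, along the tool's axes as they then stand; what a row does not reach is not made up. A row lasts 1/12 s, in which the tool goes at most 41.7 mm and 7.16 degrees, less where a joint would pass 70% of its speed; a pose out of reach is approached as far as the arm can. A call with a number of a shift or a turn outside -1 to 1 is refused whole. A call with a gripper value outside its range is refused whole. The fingers move at their own pace and stop on an object; "squeeze" is the grip in N (left out, the last holds). Time passes only in rows, so rows that do not move let the fingers close. It gives the time, the measured TCP pose, the force, the opening and the grip force at its end, in the units of the state.
- arm.observe(): the state, without advancing time (a new reading comes with each control period).
- arm.snapshot(name): name is "scene" or "top"; returns (picture, depth): 480x640x3 uint8, blue, green, red; 480x640 float32, m along the optical axis (not along the pixel's ray), 0 where there is no reading.
- arm.calibration(name): a dict with "fx", "fy", "cx", "cy" (pixels), "R" (3x3) and "t" (3): a world point X has camera coordinates R X + t. Camera axes: x right, y down, z forward; pixel columns grow to the right and rows downward; lengths in m; the calibration is good to about 2 mm. A picture is of the moment at which its call begins. calibration takes no time and is no camera call.
- arm.hand_in(): hands the job in; it is judged then, once.
The state is a dict: "t": time; "q": joint angles; "qd": joint speeds; "joint_efforts": joint torques, N m; "ee_pos": TCP position; "eef_rot": TCP orientation; "wrist_force": force on the tool from outside, world axes, zero at the start; "ft_torque": the same for the moment, N m; "width": opening from 0.0 (shut) to 1.0 (fully open); "grasp_force": force on a finger pad.
Only numpy, scipy, OpenCV 4.12 (cv2) and the standard library are available. Lean on these libraries where they do the work, as an engineer would, in place of code of your own. Each camera call takes 0.05 s, during which the arm holds its last target. There are 200 camera calls.

## Working session

There is one attempt and no reset: what is moved stays moved. The work goes in short steps, Python scripts to look and compute and a tool call to move; the robot and the scene stay as the last step left them, time stands still between calls to the robot, and variables do not carry over. Pictures are saved under pics/ and viewed, at most 10 in all, crops included, and the job is handed in when it is done.

Besides the shell and the picture viewer there is one more tool, called after "Call:" as name(argument=value, ...) on one line, values as JSON. move_arm: Moves the arm, as the interface text tells. Its arguments: {"type":"object","properties":{"rows":{"type":"array","items":{"type":"number"}},"squeeze":{"type":"number"}},"required":["rows"]}

```bash
mkdir -p pics
python3 - <<'E'
from rig import arm
import cv2,numpy as np
for n in("scene","top"):
    p,d=arm.snapshot(n);cv2.imwrite(f"pics/{n}0.png",p);np.save(f"{n}0.npy",d)
    c=arm.calibration(n);print(n,c)
print(arm.observe(),arm.tip_reach)
E
```

```text
scene {'fx': 588.6549331915818, 'fy': 588.6549331915818, 'cx': 327.6273610605516, 'cy': 235.6161015133994, 'R': array([[ 0.41557332, -0.90944203, -0.01462883],
       [-0.63263736, -0.2774558 , -0.72304098],
       [ 0.653505  ,  0.30973128, -0.69065023]]), 't': array([-0.28612553,  0.34245311,  1.22856242])}
top {'fx': 603.0742345586775, 'fy': 603.0742345586775, 'cx': 326.33196933299445, 'cy': 247.16811889283198, 'R': array([[ 0.01339839, -0.99984298, -0.01159706],
       [-0.99438014, -0.01210528, -0.10517414],
       [ 0.10501724,  0.01294105, -0.9943862 ]]), 't': array([-0.08478795,  0.50813336,  1.2644667 ])}
{'t': 0.1, 'q': array([ 6.75504365e+01,  1.36771469e+01, -8.09931678e-01,  7.55834891e+01,
       -7.20252909e-04,  8.99980061e+01]), 'qd': array([ 0.02110402,  0.0001947 ,  0.11196637,  0.03731774, -0.01770334,
        0.00523479]), 'joint_efforts': array([-4.47339116e-04, -5.39720321e+01,  3.46999311e+01,  1.34802534e-02,
       -4.15100112e-05, -2.27398994e-05]), 'ee_pos': array([0.20043188, 0.48508832, 0.40416   ]), 'eef_rot': array([-1.79929432e+02,  7.17796552e-04,  1.57552431e+02]), 'wrist_force': array([-0.39578065,  0.7402057 , -0.49618514]), 'ft_torque': array([ 0.01519878,  0.01282038, -0.00540998]), 'grasp_force': 0.0, 'width': 1.0005098003885773} 0.1734
```

View pics/scene0.png

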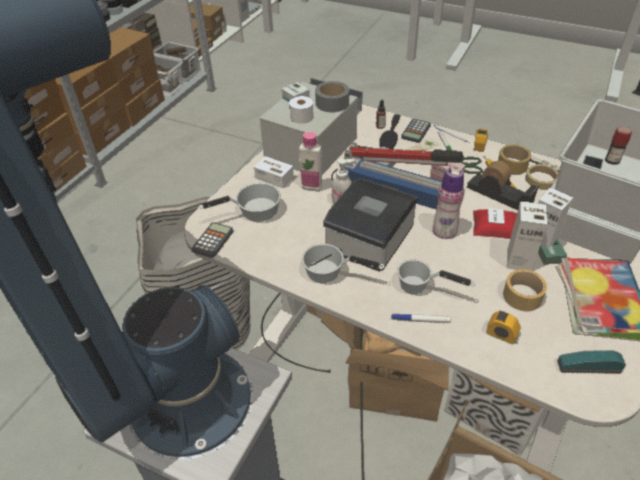

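View pics/top0.png

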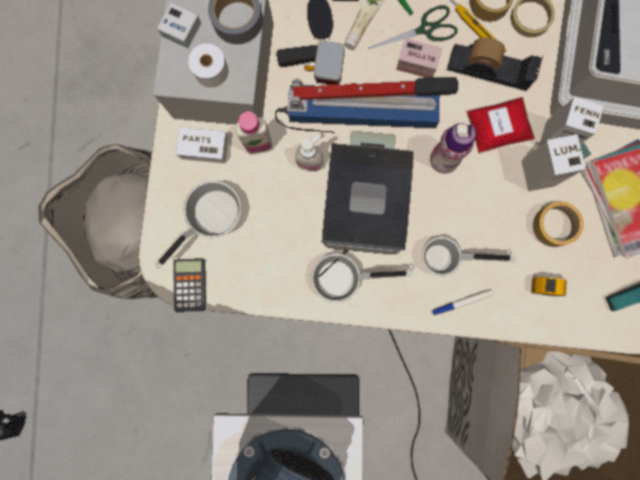

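The large pan is at top-view pixel (215,208), the medium at (338,276) and the small at (440,255). I'll enlarge crops of each to read them more closely.

Run:
```python
import cv2,numpy as np
t=cv2.imread("pics/top0.png");s=cv2.imread("pics/scene0.png")
def up(i,x,y,w,h,k): return cv2.resize(i[y:y+h,x:x+w],None,fx=k,fy=k,interpolation=cv2.INTER_CUBIC)
a=up(t,300,220,220,90,3.6);b=up(t,150,165,110,110,2.7);
c=up(s,190,170,110,100,2.7)
r=np.zeros((600,800,3),np.uint8);r[:a.shape[0],:a.shape[1]]=a;r[300:300+297,:297]=b[:297];r[300:570,320:617]=c
cv2.imwrite("pics/c1.png",r)
cv2.imwrite("pics/c2.png",up(s,290,225,200,90,4))
```

```text
(no output)
```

View pics/c1.png

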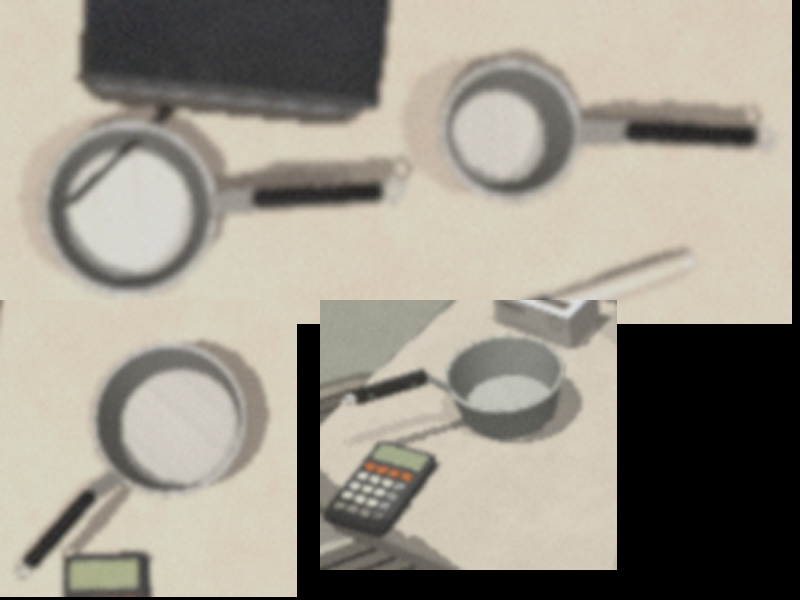

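View pics/c2.png

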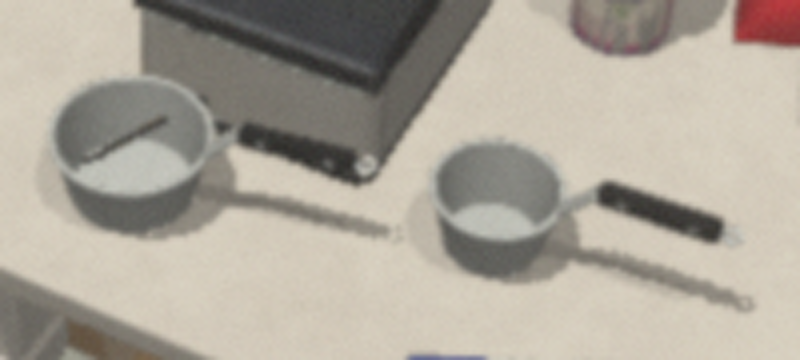

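```bash
cat > h.py <<'E'
import numpy as np
from rig import arm
C={n:arm.calibration(n) for n in("scene","top")}
def ray(n,u,v):
    c=C[n];d=c['R'].T@np.array([(u-c['cx'])/c['fx'],(v-c['cy'])/c['fy'],1]);return -c['R'].T@c['t'],d
def atz(n,u,v,z):
    o,d=ray(n,u,v);return o+d*(z-o[2])/d[2]
def tri(a,b):   # (u,v) top, (u,v) scene -> point, gap
    o1,d1=ray("top",*a);o2,d2=ray("scene",*b)
    s=np.linalg.lstsq(np.c_[d1,-d2],o2-o1,rcond=None)[0];p,q=o1+d1*s[0],o2+d2*s[1]
    return (p+q)/2,np.linalg.norm(p-q)
def cloud(n,d):
    v,u=np.indices(d.shape);c=C[n];P=np.stack([(u-c['cx'])/c['fx']*d,(v-c['cy'])/c['fy']*d,d],-1)-c['t'];return P@c['R']
def proj(n,X):
    c=C[n];p=c['R']@np.array(X)+c['t'];return p[0]/p[2]*c['fx']+c['cx'],p[1]/p[2]*c['fy']+c['cy']
E
python3 - <<'E'
from h import *
import cv2
np.set_printoptions(precision=3,suppress=True)
W=cloud("top",np.load("top0.npy"))
t=cv2.imread("pics/top0.png").mean(2)
for u in range(316,350,2):
  # darkest along column near the stick
  v=275.5-(u-319)*25/27
  vs=range(int(v)-4,int(v)+5);vb=min(vs,key=lambda k:t[k,u]);print(u,vb,t[vb,u],W[vb,u],W[vb+5,u])
W2=cloud("scene",np.load("scene0.npy"));s=cv2.imread("pics/scene0.png").mean(2)
for u in range(310,346,3):
  v=265-(u-311)*.5
  vs=range(int(v)-4,int(v)+5);vb=min(vs,key=lambda k:s[k,u]);print(u,vb,s[vb,u],W2[vb,u],W2[vb+5,u])
f=lambda x,y,k=3.6:(x/k+300,y/k+220)
g=lambda x,y:(x/4+290,y/4+225)
# handles: bar ends top/scene
print("M in",tri(f(255,195),g(243,133)),"out",tri(f(382,190),g(360,165)))
print("S in",tri(f(627,131),g(602,192)),"out",tri(f(756,134),g(720,230)))
b=lambda x,y:(x/2.7+150,(y-300)/2.7+165)
c=lambda x,y:((x-320)/2.7+190,(y-300)/2.7+170)
print("L in",tri(b(95,492),c(427,378)),"out",tri(b(30,562),c(357,396)))
# rims at z=.05
for n,p in(("M",f(131,205)),("S",f(513,125)),("L",b(170,418))):print(n,p,atz("top",*p,.05))
print("box",W[215,340],W[248,330],W[248,400],W[160,370]);
for q in [(330,249),(403,251),(408,150),(333,145)]:print(atz("top",*q,.1))
for p in [(190,285),(250,130),(310,150),(200,145)]:print(p,W[p[1],p[0]])
E
```

```text
316 276 85.0 [ 0.447 -0.057  0.026] [ 0.437 -0.057  0.025]
318 275 94.0 [ 0.451 -0.061  0.004] [ 0.44  -0.061  0.008]
320 275 107.0 [ 0.45  -0.065  0.01 ] [ 0.44  -0.065  0.003]
322 273 103.33333333333333 [ 0.455 -0.069  0.006] [ 0.444 -0.07   0.005]
324 271 106.33333333333333 [ 0.459 -0.074  0.011] [ 0.449 -0.074  0.004]
326 269 107.33333333333333 [ 0.463 -0.078  0.016] [ 0.453 -0.078  0.006]
328 268 128.0 [ 0.465 -0.082  0.015] [ 0.455 -0.082  0.007]
330 261 128.66666666666666 [ 0.48  -0.086  0.015] [ 0.469 -0.087  0.021]
332 259 108.33333333333333 [ 0.484 -0.091  0.02 ] [ 0.474 -0.091  0.021]
334 261 77.33333333333333 [ 0.48  -0.095  0.024] [ 0.471 -0.095  0.002]
336 259 77.0 [ 0.484 -0.099  0.022] [ 0.475 -0.099  0.009]
338 259 86.66666666666667 [ 0.484 -0.104  0.027] [ 0.475 -0.104  0.006]
340 258 107.66666666666667 [ 0.487 -0.108  0.024] [ 0.477 -0.108  0.002]
342 253 108.33333333333333 [ 0.497 -0.112  0.031] [ 0.485 -0.112  0.043]
344 252 65.0 [ 0.499 -0.116  0.032] [ 0.486 -0.116  0.05 ]
346 250 57.666666666666664 [ 0.503 -0.12   0.035] [ 0.495 -0.121  0.002]
348 248 88.66666
[... 1077 characters left out ...]
ay([ 0.488, -0.455,  0.072]), np.float64(0.0024021515153522474))
L in (array([0.524, 0.215, 0.07 ]), np.float64(4.908402681336829e-06)) out (array([0.469, 0.261, 0.073]), np.float64(0.0004845786671275563))
M (336.3888888888889, 276.94444444444446) [ 0.444 -0.1    0.05 ]
S (442.5, 254.72222222222223) [ 0.494 -0.322  0.05 ]
L (212.96296296296296, 208.7037037037037) [0.586 0.163 0.05 ]
box [ 0.564 -0.106  0.118] [ 0.508 -0.086  0.017] [ 0.501 -0.227  0.105] [ 0.679 -0.166  0.111]
[ 0.498 -0.087  0.1  ]
[ 0.496 -0.234  0.1  ]
[ 0.704 -0.244  0.1  ]
[ 0.713 -0.09   0.1  ]
(190, 285) [0.425 0.215 0.011]
(250, 130) [0.718 0.07  0.18 ]
(310, 150) [ 0.695 -0.044  0.123]
(200, 145) [0.724 0.196 0.048]
```

Run:
```python
import cv2,numpy as np
from h import *
acc={n:np.mean([arm.snapshot(n)[0].astype(float) for _ in range(8)],0) for n in("top","scene")}
def up(i,x,y,w,h,k): return np.clip(255*(cv2.resize(i[y:y+h,x:x+w],None,fx=k,fy=k,interpolation=cv2.INTER_CUBIC).clip(0)/255)**.7,0,255)
r=np.hstack([up(acc["top"],308,238,66,66,6),up(acc["scene"],298,238,66,66,6)])
cv2.imwrite("pics/c3.png",r)
np.set_printoptions(precision=3,suppress=True)
print(tri((319,275.5),(311,265)),tri((336,260),(331,255)),tri((345.8,251),(341,249.5)))
```

```text
(array([ 0.45 , -0.063,  0.   ]), np.float64(0.00039770908883938815)) (array([ 0.483, -0.101,  0.021]), np.float64(0.004270927915520136)) (array([ 0.502, -0.121,  0.032]), np.float64(0.0034164037309267945))[ WARN:0@26.238] global loadsave.cpp:1063 imwrite_ Unsupported depth image for selected encoder is fallbacked to CV_8U.
```

View pics/c3.png

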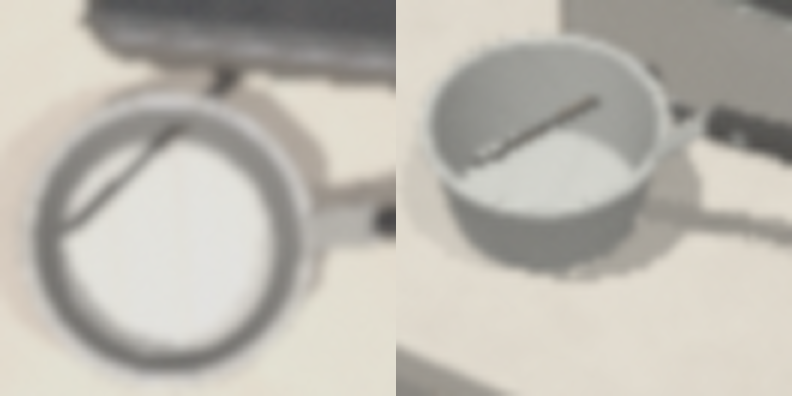

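The dark stick inside the medium pan runs from about (0.45,-0.06,0) through the wall at z≈0.03 to the box. That makes it fixed decor such as the box's lead, so I'll check it once the pan is lifted. The handles triangulate at z 0.070–0.073, which fits the stated 0.074. I'll start turning the wrist.

Call:
move_arm(rows=[0, 0, 0, 0, 0, 0, -1, 0, 0, 0, 0, 0, 0, -1, 0, 0, 0, 0, 0, 0, -1, 0, 0, 0, 0, 0, 0, -1, 0, 0, 0, 0, 0, 0, -1, 0, 0, 0, 0, 0, 0, -1, 0, 0, 0, 0, 0, 0, -1, 0, 0, 0, 0, 0, 0, -1, 0, 0, 0, 0, 0, 0, -1, 0, 0, 0, 0, 0, 0, -1], squeeze=100)

```text
t: 1.73
ee_pos: [0.2005, 0.4852, 0.4047]
eef_rot: [-180.0, -0.0, -144.9]
wrist_force: [0.1, -0.3, -0.5]
width: 0.503
grasp_force: 0.0
```

```bash
cat >> h.py <<'E'
from scipy.spatial.transform import Rotation as Ro
def plan(grip,yaw,h=.155):
    s=arm.observe();R=Ro.from_euler('xyz',s['eef_rot'],degrees=True)
    d=(yaw-s['eef_rot'][2]+180)%360-180
    D=np.array(grip)+[0,0,h]-s['ee_pos']
    np.set_printoptions(precision=3,suppress=True)
    print("t",s['t'],"q",s['q'],"pos",s['ee_pos'],"rot",s['eef_rot'],"F",s['wrist_force'],"w",s['width']*85,s['grasp_force'])
    T=Ro.from_euler('xyz',[180,0,yaw],degrees=True)
    print("turn z units",-np.radians(d)/.1,"shift now-frame",R.inv().apply(D)/.04,"after-turn frame",T.inv().apply(D)/.04)
E
python3 -c "
from h import *
plan([.4506,-.195,.20],-86)"
```

```text
t 1.7333 q [67.552 13.645 -0.774 75.586 -0.002 32.42 ] pos [0.2   0.485 0.405] rot [-179.996   -0.003 -144.869] F [ 0.089 -0.304 -0.534] w 42.78498483065115 0.0
turn z units -10.274498406435551 shift now-frame [  4.671 -17.505   1.244] after-turn frame [17.399 -5.052  1.242]
```

Call:
move_arm(rows=[0, 0, 0, 0, 0, 0, -1, 0, 0, 0, 0, 0, 0, -1, 0, 0, 0, 0, 0, 0, -1, 0, 0, 0, 0, 0, 0, -1, 0, 0, 0, 0, 0, 0, -1, 0, 0, 0, 0, 0, 0, -1, 0, 0, 0, 0, 0, 0, -1, 0, 0, 0, 0, 0, 0, -1, 0, 0, 0, 0, 0, 0, -1, 0, 0, 0, 0, 0, 0, -1, 0, 0, 0, 0, 0, 0, -0.27])

```text
t: 2.65
ee_pos: [0.2005, 0.4852, 0.4047]
eef_rot: [-180.0, -0.0, -86.0]
wrist_force: [1.5, -0.8, -0.1]
width: 0.502
grasp_force: 0.0
```

Call:
move_arm(rows=[0, 0.8, -0.23, 0, 0, 0, 0, 0, 0.8, -0.23, 0, 0, 0, 0, 0, 0.8, -0.23, 0, 0, 0, 0, 0, 0.8, -0.23, 0, 0, 0, 0, 0, 0.8, -0.23, 0, 0, 0, 0, 0, 0.8, -0.23, 0, 0, 0, 0, 0, 0.8, -0.23, 0, 0, 0, 0, 0, 0.8, -0.23, 0, 0, 0, 0, 0, 0.8, -0.23, 0, 0, 0, 0, 0, 0.8, -0.23, 0, 0, 0, 0, 0, 0.8, -0.23, 0, 0, 0, 0, 0, 0.8, -0.23, 0, 0, 0, 0])

```text
t: 3.65
ee_pos: [0.3354, 0.1075, 0.405]
eef_rot: [-180.0, 0.0, -86.3]
wrist_force: [-0.1, 1.1, -0.4]
width: 0.498
grasp_force: 0.0
```

Call:
move_arm(rows=[0, 0.8, -0.23, 0, 0, 0, 0, 0, 0.8, -0.23, 0, 0, 0, 0, 0, 0.8, -0.23, 0, 0, 0, 0, 0, 0.8, -0.23, 0, 0, 0, 0, 0, 0.8, -0.23, 0, 0, 0, 0, 0, 0.8, -0.23, 0, 0, 0, 0, 0, 0.8, -0.23, 0, 0, 0, 0, 0, 0.8, -0.23, 0.3, 0, 0, 0, 0, 0.8, -0.23, 0.3, 0, 0, 0, 0, 0.8, -0.23, 0.3, 0, 0, 0, 0, 0, 0, 0.3, 0, 0, 0])

```text
t: 4.57
ee_pos: [0.4495, -0.2087, 0.3559]
eef_rot: [-179.9, -0.1, -86.5]
wrist_force: [-0.8, 0.4, -0.5]
width: 0.501
grasp_force: 0.0
```

Run:
```python
from h import *
import cv2
plan([.4506,-.195,.074],-86)
t,_=arm.snapshot("top");s,_=arm.snapshot("scene")
r=np.hstack([cv2.resize(t[210:310,300:430],None,fx=3,fy=3,interpolation=cv2.INTER_CUBIC),cv2.resize(s[200:300,290:420],None,fx=3,fy=3,interpolation=cv2.INTER_CUBIC)])
cv2.imwrite("pics/a1.png",r)
```

```text
t 4.5667 q [ -24.888   11.977  -10.279   67.602   -0.071 -118.403] pos [ 0.45  -0.209  0.356] rot [-179.91    -0.13   -86.485] F [-0.812  0.403 -0.504] w 42.55023872687711 0.0
turn z units -0.08467469396272007 shift now-frame [-0.348 -0.043  3.172] after-turn frame [-0.34  -0.051  3.173]
```

View pics/a1.png

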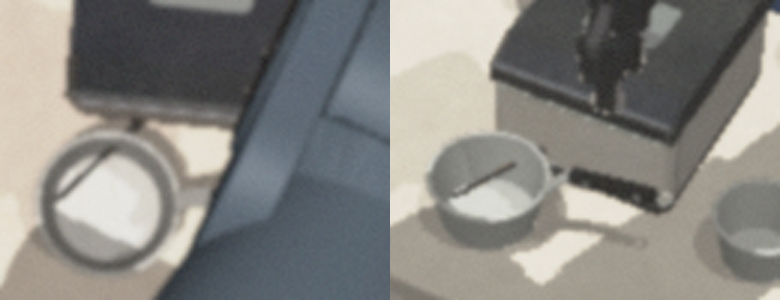

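The fingers now hang above the handle (finger in the scene crop near (603,110)). The stick hasn't moved. I'll correct slightly and descend.

Call:
move_arm(rows=[0, -0.34, -0.05, 0.4, 0, 0, -0.08, 0, 0, 0, 0.5, 0, 0, 0, 0, 0, 0, 0.5, 0, 0, 0, 0, 0, 0, 0.5, 0, 0, 0, 0, 0, 0, 0.4, 0, 0, 0, 0, 0, 0, 0.3, 0, 0, 0, 0, 0, 0, 0.25, 0, 0, 0, 0, 0, 0, 0.2, 0, 0, 0, 0, 0, 0, 0.12, 0, 0, 0, 0, 0, 0, 0, 0, 0, 0])

```text
t: 5.5
ee_pos: [0.4486, -0.1901, 0.2297]
eef_rot: [180.0, 0.0, -85.8]
wrist_force: [0.5, -0.0, -0.0]
width: 0.504
grasp_force: 0.0
```

Call:
move_arm(rows=[0.5, 0, 0, 0, 0, 0, 0, 0.5, 0, 0, 0, 0, 0, 0, 0.5, 0, 0, 0, 0, 0, 0, 1, 0, 0, 0, 0, 0, 0, 1, 0, 0, 0, 0, 0, 0, 1, 0, 0, 0, 0, 0, 0])

```text
t: 6.0
ee_pos: [0.4491, -0.1909, 0.2305]
eef_rot: [-180.0, -0.1, -85.9]
wrist_force: [-0.3, -0.8, 5.2]
width: 0.119
grasp_force: 97.9
```

```bash
python3 -c "
from h import *
plan([.4506,-.195,.174],-86)"
```

```text
t 6.0 q [ -23.023   17.334  -23.265   49.338   -0.025 -117.16 ] pos [ 0.449 -0.191  0.23 ] rot [-179.955   -0.051  -85.863] F [-0.313 -0.831  5.235] w 10.085181096016363 97.92038440704346
turn z units 0.02395251758711672 shift now-frame [ 0.108 -0.033 -2.463] after-turn frame [ 0.105 -0.031 -2.463]
```

Call:
move_arm(rows=[1, 0, 0, 0, 0, 0, 0, 1, 0, 0, -0.1, 0, 0, 0, 1, 0, 0, -0.2, 0, 0, 0, 1, 0, 0, -0.3, 0, 0, 0, 1, 0, 0, -0.4, 0, 0, 0, 1, 0, 0, -0.4, 0, 0, 0, 1, 0, 0, -0.4, 0, 0, 0, 1, 0, 0, -0.4, 0, 0, 0, 1, 0, 0, -0.3, 0, 0, 0, 1, 0, 0, -0.2, 0, 0, 0, 1, 0, 0, 0, 0, 0, 0])

```text
t: 6.92
ee_pos: [0.4492, -0.1907, 0.3397]
eef_rot: [-179.9, -0.1, -85.8]
wrist_force: [0.6, -0.2, -1.5]
width: 0.116
grasp_force: 97.7
```

Run:
```python
from h import *
import cv2
plan([.491,.155,.2],-175)
t,_=arm.snapshot("top");s,d=arm.snapshot("scene")
r=np.hstack([cv2.resize(t[210:310,280:410],None,fx=3,fy=3,interpolation=cv2.INTER_CUBIC),cv2.resize(s[170:300,270:440],None,fx=2.4,fy=2.4,interpolation=cv2.INTER_CUBIC)[:300]])
cv2.imwrite("pics/a2.png",r)
```

```text
t 6.9167 q [ -23.005   11.814  -12.99    65.054   -0.004 -117.157] pos [ 0.449 -0.191  0.34 ] rot [-179.876   -0.069  -85.849] F [ 0.609 -0.223 -1.536] w 9.880804034446177 97.65074372291565
turn z units 15.559859281391816 shift now-frame [-8.544 -1.669 -0.39 ] after-turn frame [-1.795  8.519 -0.384]
```

View pics/a2.png

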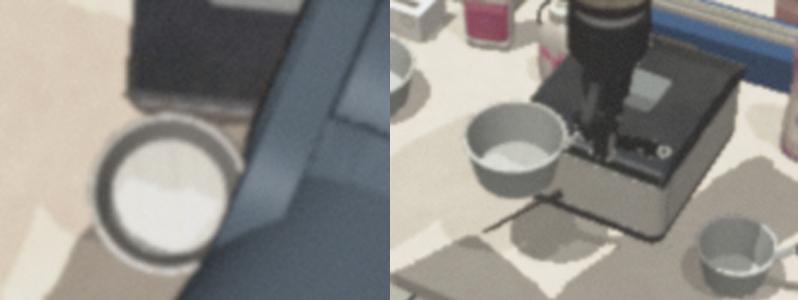

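The lead stays behind as fixed decor. The medium pan came up empty and level. Next I'll carry it left.

Call:
move_arm(rows=[1, -0.2, 0, -0.1, 0, 0, 0, 1, -0.4, 0, -0.1, 0, 0, 0, 1, -0.6, 0, -0.1, 0, 0, 0, 1, -0.7, 0, -0.1, 0, 0, 0, 1, -0.8, 0, 0, 0, 0, 0, 1, -0.8, 0, 0, 0, 0, 0, 1, -0.8, 0, 0, 0, 0, 0, 1, -0.8, 0, 0, 0, 0, 0, 1, -0.8, 0, 0, 0, 0, 0, 1, -0.8, 0, 0, 0, 0, 0, 1, -0.7, 0, 0, 0, 0, 0, 1, -0.6, 0, 0, 0, 0, 0.3])

```text
t: 8.02
ee_pos: [0.4247, 0.1306, 0.3534]
eef_rot: [179.9, -0.0, -87.5]
wrist_force: [0.4, -0.2, -2.0]
width: 0.116
grasp_force: 97.6
```

Call:
move_arm(rows=[1, -0.4, 0, 0, 0, 0, 0.5, 1, -0.2, 0, 0, 0, 0, 0.8, 1, 0, 0, 0, 0, 0, 1, 1, 0, 0, 0, 0, 0, 1, 1, 0, 0, 0, 0, 0, 1, 1, 0, 0, 0, 0, 0, 1, 1, 0, 0, 0, 0, 0, 1, 1, 0, 0, 0, 0, 0, 1, 1, 0, 0, 0, 0, 0, 1, 1, 0, 0, 0, 0, 0, 1, 1, 0, 0, 0, 0, 0, 1, 1, 0, 0, 0, 0, 0, 1])

```text
t: 9.02
ee_pos: [0.4244, 0.1528, 0.3532]
eef_rot: [180.0, -0.1, -152.6]
wrist_force: [1.2, 0.6, -2.0]
width: 0.12
grasp_force: 97.6
```

Call:
move_arm(rows=[1, 0, 0, 0, 0, 0, 1, 1, 0, 0, 0, 0, 0, 1, 1, 0, 0, 0, 0, 0, 0.8, 1, 0, 0, 0, 0, 0, 0.6, 1, 0, 0, 0, 0, 0, 0.4, 1, 0, 0, 0, 0, 0, 0.1, 1, 0, 0, 0, 0, 0, 0, 1, 0, 0, 0, 0, 0, 0])

```text
t: 9.68
ee_pos: [0.4248, 0.1526, 0.3536]
eef_rot: [-180.0, -0.1, -174.6]
wrist_force: [0.1, 0.0, -1.2]
width: 0.115
grasp_force: 97.6
```

Run:
```python
from h import *
plan([.491,.155,.155],-175)
import cv2
t,_=arm.snapshot("top");s,d=arm.snapshot("scene")
r=np.hstack([cv2.resize(t[130:280,130:310],None,fx=2.2,fy=2.2,interpolation=cv2.INTER_CUBIC),cv2.resize(s[110:260,180:360],None,fx=2.2,fy=2.2,interpolation=cv2.INTER_CUBIC)])
cv2.imwrite("pics/a3.png",r)
```

```text
t 9.6833 q [ 19.764   7.91  -15.775  66.369   0.005  14.339] pos [0.425 0.153 0.354] rot [-179.991   -0.054 -174.575] F [ 0.094  0.038 -1.214] w 9.806571750963213 97.61877179145813
turn z units 0.0741209459278092 shift now-frame [-1.654 -0.098  1.088] after-turn frame [-1.654 -0.086  1.09 ]
```

View pics/a3.png

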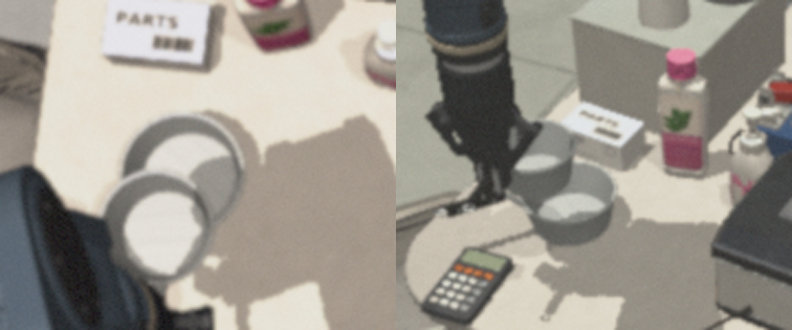

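Run:
```python
from h import *
k=2.2
M=atz("top",130+158/k,130+227/k,.1735);L=atz("top",130+183.5/k,130+173.5/k,.05)
print(M,L)
s=arm.observe();R=Ro.from_euler('xyz',s['eef_rot'],degrees=True)
for m in (M[:2],[.5156,.1616]):print(R.inv().apply([*(np.array([.586,.163])-m),0])/.04)
```

```text
[0.51752209 0.15724753 0.1735    ] [0.58539804 0.16186035 0.05      ]
[-1.71788361e+00 -1.79491316e-02 -8.83500156e-04]
[-1.75548156e+00 -1.30800303e-01 -8.85491909e-04]
```

Call:
move_arm(rows=[1, -0.2, -0.01, 0, 0, 0, 0.05, 1, -0.3, -0.01, 0, 0, 0, 0, 1, -0.4, -0.02, 0, 0, 0, 0, 1, -0.4, -0.02, 0, 0, 0, 0, 1, -0.3, -0.01, 0.2, 0, 0, 0, 1, -0.135, 0, 0.3, 0, 0, 0, 1, 0, 0, 0.3, 0, 0, 0, 1, 0, 0, 0.3, 0, 0, 0, 1, 0, 0, 0.2, 0, 0, 0, 1, 0, 0, 0, 0, 0, 0, 1, 0, 0, 0, 0, 0, 0])

```text
t: 10.7
ee_pos: [0.4947, 0.1558, 0.3014]
eef_rot: [-180.0, -0.1, -174.9]
wrist_force: [-0.7, -0.1, -1.7]
width: 0.119
grasp_force: 97.6
```

Run:
```python
from h import *
import cv2
plan([.491,.155,.0795],-175)
# rims from depth cloud: fit circles to points at expected rim heights
for n in("top","scene"):
  d=np.mean([arm.snapshot(n)[1] for _ in range(2)],0);W=cloud(n,d).reshape(-1,3)
  z0=arm.observe()['ee_pos'][2]-.1805
  for nm,z,r in(("L",.05,.06),("M",z0,.05)):
    m=(abs(W[:,2]-z)<.006)&(np.hypot(W[:,0]-.586,W[:,1]-.163)<.09)
    P=W[m];P=P[np.hypot(P[:,0]-.586,P[:,1]-.163)<.075]
    from scipy.optimize import least_squares
    f=least_squares(lambda c:np.hypot(P[:,0]-c[0],P[:,1]-c[1])-(r-.002),[.586,.163],loss='soft_l1',f_scale=.002)
    print(n,nm,z,len(P),f.x,np.median(abs(f.fun)))
p,_=arm.snapshot("top");q,_=arm.snapshot("scene");cv2.imwrite("pics/b_top.png",p)
cv2.imwrite("pics/b1.png",np.hstack([cv2.resize(i,None,fx=4,fy=4,interpolation=cv2.INTER_CUBIC) for i in (p[160:260,170:270],q[150:250,210:310])]))
```

```text
t 10.7 q [ 17.487  16.299 -12.809  60.96   -0.005  12.436] pos [0.495 0.156 0.301] rot [-179.98    -0.065 -174.95 ] F [-0.687 -0.081 -1.693] w 10.146806155033875 97.63014435768127
turn z units 0.008808227043279602 shift now-frame [ 0.092 -0.012  1.673] after-turn frame [ 0.093 -0.013  1.673]
top L 0.05 136 [0.585 0.163] 0.0011150928265173492
top M 0.1218751882152157 237 [0.588 0.162] 0.0011107957144652694
scene L 0.05 120 [0.583 0.163] 0.0013265098959147278
scene M 0.12210445575233181 106 [0.588 0.162] 0.0014463262070487752
```

View pics/b1.png

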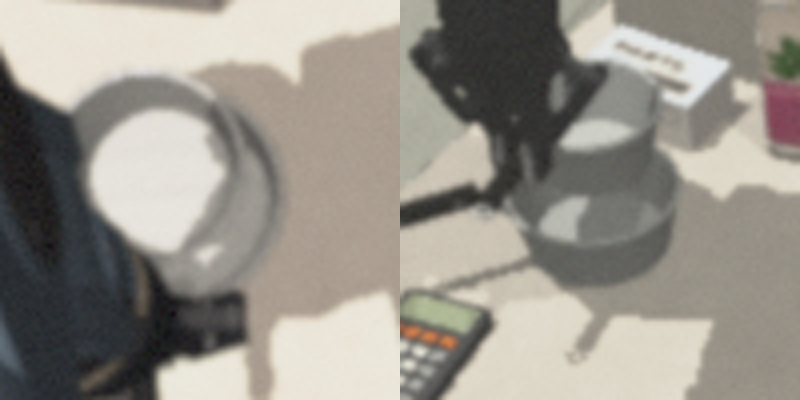

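In depth data the medium pan's rim centre is at (0.588,0.162) and the large's at (0.585,0.163). I'll shift 2.5 mm and lower.

Call:
move_arm(rows=[1, 0.06, 0.02, 0.1, 0, 0, 0, 1, 0, 0, 0.2, 0, 0, 0, 1, 0, 0, 0.25, 0, 0, 0, 1, 0, 0, 0.25, 0, 0, 0, 1, 0, 0, 0.25, 0, 0, 0, 1, 0, 0, 0.2, 0, 0, 0, 1, 0, 0, 0.15, 0, 0, 0, 1, 0, 0, 0.1, 0, 0, 0, 1, 0, 0, 0.08, 0, 0, 0, 1, 0, 0, 0.05, 0, 0, 0, 1, 0, 0, 0, 0, 0, 0, 1, 0, 0, 0, 0, 0, 0])

```text
t: 12.0
ee_pos: [0.4921, 0.1565, 0.2369]
eef_rot: [180.0, 0.0, -174.9]
wrist_force: [0.5, -0.5, -0.7]
width: 0.117
grasp_force: 97.6
```

Call:
move_arm(rows=[1, 0, 0, 0.03, 0, 0, 0, 1, 0, 0, 0.03, 0, 0, 0, 1, 0, 0, 0, 0, 0, 0])

```text
t: 12.25
ee_pos: [0.4921, 0.1565, 0.2346]
eef_rot: [180.0, 0.0, -174.9]
wrist_force: [-2.3, -0.2, 1.8]
width: 0.121
grasp_force: 98.4
```

Call:
move_arm(rows=[1, 0, 0, 0.02, 0, 0, 0, 1, 0, 0, 0, 0, 0, 0])

```text
t: 12.42
ee_pos: [0.4918, 0.1565, 0.2343]
eef_rot: [180.0, 0.0, -174.9]
wrist_force: [-5.6, -0.8, 9.9]
width: 0.121
grasp_force: 99.5
```

Contact came at the expected height, about 4 mm up. I'll open part-way and rise.

Call:
move_arm(rows=[0.4, 0, 0, -0.02, 0, 0, 0, 0.4, 0, 0, 0, 0, 0, 0, 0.3, 0, 0, 0, 0, 0, 0, 0.3, 0, 0, -0.2, 0, 0, 0, 0.3, 0, 0, -0.5, 0, 0, 0, 0.3, 0, 0, -0.8, 0, 0, 0, 0.3, 0, 0, -0.8, 0, 0, 0, 0, 0, 0, -0.8, 0, 0, 0, 0, -0.5, -0.5, 0, 0, 0, 0, 0, 0, -0.9, 0, 0, 0, 0, 0, 0, -0.9, 0, 0, 0, 0, 0, 0, -0.9, 0, 0, 0, 0])

```text
t: 13.42
ee_pos: [0.5233, 0.0296, 0.359]
eef_rot: [-180.0, 0.0, -174.9]
wrist_force: [0.4, 0.6, 0.4]
width: 0.502
grasp_force: 0.0
```

Run:
```python
from h import *
plan([.490,-.407,.13],-92.5)
```

```text
t 13.4167 q [ 3.24  14.652 -6.203 69.104 -0.009 -1.882] pos [0.523 0.03  0.359] rot [-179.989    0.042 -174.878] F [0.355 0.596 0.375] w 42.68565610558378 0.0
turn z units -14.37759563106422 shift now-frame [  1.805 -10.797   1.851] after-turn frame [10.941  0.355  1.85 ]
```

Call:
move_arm(rows=[0, 0.15, -0.9, 0, 0, 0, 0, 0, 0.15, -0.9, 0, 0, 0, 0, 0, 0.15, -0.9, 0, 0, 0, 0, 0, 0.15, -0.9, 0, 0, 0, 0, 0, 0.15, -0.9, 0, 0, 0, 0, 0, 0.15, -0.9, 0, 0, 0, 0, 0, 0.15, -0.9, 0, 0, 0, 0, 0, 0.15, -0.9, 0, 0, 0, 0, 0, 0.15, -0.9, 0, 0, 0, 0, 0, 0.15, -0.9, 0, 0, 0, 0, 0, 0.15, -0.9, 0, 0, 0, 0, 0, 0.15, -0.9, 0, 0, 0, 0])

```text
t: 14.42
ee_pos: [0.489, -0.4078, 0.3589]
eef_rot: [-180.0, 0.0, -175.0]
wrist_force: [0.8, -0.5, -0.3]
width: 0.501
grasp_force: 0.0
```

Call:
move_arm(rows=[0, 0, 0, 0, 0, 0, -1, 0, 0, 0, 0, 0, 0, -1, 0, 0, 0, 0, 0, 0, -1, 0, 0, 0, 0, 0, 0, -1, 0, 0, 0, 0, 0, 0, -1, 0, 0, 0, 0, 0, 0, -1, 0, 0, 0, 0, 0, 0, -1, 0, 0, 0, 0, 0, 0, -1, 0, 0, 0, 0, 0, 0, -1, 0, 0, 0, 0, 0, 0, -1, 0, 0, 0, 0, 0, 0, -1, 0, 0, 0, 0, 0, 0, -1])

```text
t: 15.42
ee_pos: [0.4895, -0.4059, 0.3588]
eef_rot: [-180.0, -0.0, -105.9]
wrist_force: [-0.3, -1.3, 0.1]
width: 0.497
grasp_force: 0.0
```

Call:
move_arm(rows=[0, 0, 0, 0, 0, 0, -1, 0, 0, 0, 0, 0, 0, -1, 0, 0, 0, 0, 0, 0, -0.4, 0, 0, 0, 0, 0, 0, 0])

```text
t: 15.75
ee_pos: [0.4895, -0.4059, 0.3588]
eef_rot: [-180.0, -0.0, -92.3]
wrist_force: [0.0, 0.5, -0.5]
width: 0.498
grasp_force: 0.0
```

```bash
cat >> h.py <<'E'
from scipy.optimize import least_squares
def fitc(W,c0,z,r,tol=.006,pad=.015):
    P=W[(abs(W[:,2]-z)<tol)&(np.hypot(W[:,0]-c0[0],W[:,1]-c0[1])<r+pad)]
    f=least_squares(lambda c:np.hypot(P[:,0]-c[0],P[:,1]-c[1])-(r-.002),c0,loss='soft_l1',f_scale=.002)
    return len(P),f.x,np.median(abs(f.fun))
def handle(W,c,z,r0,r1,guess,tol=.012):
    d=W[:,:2]-c;a=np.degrees(np.arctan2(d[:,1],d[:,0]));h=np.hypot(*d.T)
    P=W[(abs(W[:,2]-z)<tol)&(h>r0)&(h<r1)&(abs((a-guess+180)%360-180)<18)]
    q=P[:,:2]-c;return len(P),np.degrees(np.arctan2(*np.median(q,0)[::-1])),np.median(P[:,2])
E
python3 - <<'E'
from h import *
plan([.490,-.407,.074],-92.5)
for n in("top","scene"):
  W=cloud(n,np.median([arm.snapshot(n)[1] for _ in range(3)],0)).reshape(-1,3)
  print(n,"L",fitc(W,[.586,.163],.05,.06,.003),"M",fitc(W,[.586,.163],.054,.05,.003,.004),"S",fitc(W,[.494,-.322],.05,.04))
  print(handle(W,np.array([.586,.163]),.082,.08,.15,140),handle(W,np.array([.586,.163]),.086,.07,.145,185),handle(W,np.array([.494,-.322]),.08,.06,.135,-92))
  f=W[np.hypot(W[:,0]-.586,W[:,1]-.163)<.025];print("floor M z",np.median(f[:,2]), "table",np.median(W[(abs(W[:,0]-.45)<.02)&(abs(W[:,1]-.05)<.03)][:,2]))
import cv2
p,_=arm.snapshot("top");q,_=arm.snapshot("scene")
cv2.imwrite("pics/b2.png",np.hstack([cv2.resize(i,None,fx=3.3,fy=3.3,interpolation=cv2.INTER_CUBIC) for i in (p[150:270,150:270],q[150:270,190:310])]))
E
```

```text
t 15.75 q [ -39.666   25.578   10.279   74.69    -0.007 -127.33 ] pos [ 0.49  -0.406  0.359] rot [-179.995   -0.012  -92.336] F [ 0.005  0.487 -0.533] w 42.358903864321164 0.0
turn z units 0.028693915463971008 shift now-frame [ 0.026 -0.013  3.244] after-turn frame [ 0.026 -0.013  3.244]
top L (531, array([0.584, 0.164]), np.float64(0.0022741897228542238)) M (306, array([0.585, 0.164]), np.float64(0.0012241777568614692)) S (325, array([ 0.49, -0.32]), np.float64(0.001420855789546857))
(229, np.float64(140.48995442409515), np.float64(0.08066283648287612)) (238, np.float64(-174.66917914788732), np.float64(0.08480018076285288)) (168, np.float64(-94.56116864101219), np.float64(0.08130854950378738))
floor M z 0.008084679456834352 table -4.72444338751382e-05
scene L (267, array([0.583, 0.164]), np.float64(0.003923497933708164)) M (127, array([0.584, 0.163]), np.float64(0.0015416021961520976)) S (215, array([ 0.489, -0.32 ]), np.float64(0.001361805161940656))
(0, np.float64(nan), np.float64(nan)) (122, np.float64(-174.01491408645), np.float64(0.0837514475349608)) (221, np.float64(-96.68359395311913), np.float64(0.0782758228720734))
floor M z -0.7385190122092944 table -0.0023791174414037795
  return _methods._mean(a, axis=axis, dtype=dtype,
  ret = um.true_divide(
  ret = ret.dtype.type(ret / rcount)
```

The medium pan is seated: its floor is at z 0.008, and its handle is at 185.3° against the large's 140.3°. Next, grasp the small pan.

Call:
move_arm(rows=[0, 0, 0, 0.4, 0, 0, -0.2, 0, 0, 0, 0.5, 0, 0, 0, 0, 0, 0, 0.5, 0, 0, 0, 0, 0, 0, 0.5, 0, 0, 0, 0, 0, 0, 0.4, 0, 0, 0, 0, 0, 0, 0.3, 0, 0, 0, 0, 0, 0, 0.3, 0, 0, 0, 0, 0, 0, 0.2, 0, 0, 0, 0, 0, 0, 0.12, 0, 0, 0, 0, 0, 0, 0, 0, 0, 0])

```text
t: 16.98
ee_pos: [0.4893, -0.4058, 0.2287]
eef_rot: [179.9, 0.0, -91.3]
wrist_force: [0.1, 1.0, -0.4]
width: 0.502
grasp_force: 0.0
```

Call:
move_arm(rows=[0.5, 0, 0, 0, 0, 0, 0, 0.5, 0, 0, 0, 0, 0, 0, 0.5, 0, 0, 0, 0, 0, 0, 1, 0, 0, 0, 0, 0, 0, 1, 0, 0, 0, 0, 0, 0, 1, 0, 0, 0, 0, 0, 0])

```text
t: 17.48
ee_pos: [0.4897, -0.4061, 0.2302]
eef_rot: [-180.0, -0.0, -91.3]
wrist_force: [-1.3, -0.7, 4.1]
width: 0.119
grasp_force: 97.7
```

Call:
move_arm(rows=[1, 0, 0, -0.1, 0, 0, 0, 1, 0, 0, -0.2, 0, 0, 0, 1, 0, 0, -0.3, 0, 0, 0, 1, 0, 0, -0.4, 0, 0, 0, 1, 0, 0, -0.5, 0, 0, 0, 1, 0, 0, -0.5, 0, 0, 0, 1, 0, 0, -0.5, 0, 0, 0, 1, 0, 0, -0.5, 0, 0, 0, 1, 0, 0, -0.5, 0, 0, 0, 1, 0, 0, -0.3, 0, 0, 0, 1, 0, 0, -0.2, 0, 0, 0, 1, 0, 0, 0, 0, 0, 0])

```text
t: 18.48
ee_pos: [0.4897, -0.406, 0.3916]
eef_rot: [-179.9, -0.1, -91.3]
wrist_force: [0.1, -0.9, -1.4]
width: 0.115
grasp_force: 97.6
```

```bash
python3 -c "
from h import *
plan([.530,.098,.2],-129.7)"
```

```text
t 18.4833 q [ -39.661   24.961   14.083   78.959   -0.004 -128.369] pos [ 0.49  -0.406  0.392] rot [-179.874   -0.105  -91.292] F [ 0.085 -0.851 -1.44 ] w 9.742056533227958 97.55973815917969
turn z units 6.70339011867936 shift now-frame [-12.621  -0.721   0.894] after-turn frame [-10.338   7.274   0.916]
```

Call:
move_arm(rows=[1, -0.3, 0, 0, 0, 0, 0, 1, -0.5, 0, 0, 0, 0, 0, 1, -0.7, 0, 0, 0, 0, 0, 1, -0.8, 0, 0, 0, 0, 0, 1, -0.8, 0, 0, 0, 0, 0, 1, -0.8, 0, 0, 0, 0, 0, 1, -0.8, 0, 0, 0, 0, 0, 1, -0.8, 0, 0, 0, 0, 0, 1, -0.8, 0, 0, 0, 0, 0, 1, -0.8, 0, 0, 0, 0, 0, 1, -0.8, 0, 0, 0, 0, 0, 1, -0.8, 0, 0, 0, 0, 0])

```text
t: 19.48
ee_pos: [0.4964, -0.056, 0.3884]
eef_rot: [179.9, 0.0, -91.3]
wrist_force: [1.1, -0.3, -0.6]
width: 0.123
grasp_force: 97.6
```

Call:
move_arm(rows=[1, -0.6, 0, 0, 0, 0, 0.2, 1, -0.4, 0, 0, 0, 0, 0.5, 1, -0.3, 0, 0, 0, 0, 0.8, 1, 0, 0, 0, 0, 0, 1, 1, 0, 0, 0, 0, 0, 1, 1, 0, 0, 0, 0, 0, 1, 1, 0, 0, 0, 0, 0, 0.9, 1, 0, 0, 0, 0, 0, 0.7, 1, 0, 0, 0, 0, 0, 0.4, 1, 0, 0, 0, 0, 0, 0.2, 1, 0, 0, 0, 0, 0, 0, 1, 0, 0, 0, 0, 0, 0])

```text
t: 20.48
ee_pos: [0.4994, -0.0059, 0.389]
eef_rot: [180.0, -0.0, -129.6]
wrist_force: [0.0, -0.4, -1.8]
width: 0.123
grasp_force: 97.6
```

```bash
python3 -c "
from h import *
plan([.530,.098,.147],-129.7)"
```

```text
t 20.4833 q [ -0.672  11.509  -5.922  72.634  -0.003 -51.072] pos [ 0.499 -0.006  0.389] rot [ 179.951   -0.043 -129.601] F [ 0.042 -0.356 -1.807] w 10.469159609838698 97.62696504592896
turn z units 0.01732266213605831 shift now-frame [-2.491  1.063  2.173] after-turn frame [-2.487  1.069  2.174]
```

Call:
move_arm(rows=[1, -0.3, 0.1, 0, 0, 0, 0, 1, -0.5, 0.2, 0, 0, 0, 0, 1, -0.5, 0.26, 0, 0, 0, 0, 1, -0.5, 0.2, 0.2, 0, 0, 0, 1, -0.4, 0.2, 0.3, 0, 0, 0, 1, -0.29, 0.1, 0.4, 0, 0, 0, 1, 0, 0, 0.4, 0, 0, 0, 1, 0, 0, 0.4, 0, 0, 0, 1, 0, 0, 0.3, 0, 0, 0, 1, 0, 0, 0.17, 0, 0, 0, 1, 0, 0, 0, 0, 0, 0, 1, 0, 0, 0, 0, 0, 0])

```text
t: 21.48
ee_pos: [0.5308, 0.0979, 0.3028]
eef_rot: [180.0, -0.0, -129.7]
wrist_force: [-0.4, 0.4, -1.2]
width: 0.123
grasp_force: 97.6
```

Run:
```python
from h import *
plan([.530,.098,.0835],-129.7)
z=arm.observe()['ee_pos'][2]-.2302+.05
for n in("top","scene"):
  W=cloud(n,np.median([arm.snapshot(n)[1] for _ in range(3)],0)).reshape(-1,3)
  print(n,"M",fitc(W,[.585,.164],.054,.05,.003,.004),"S",fitc(W,[.585,.164],z,.04))
```

```text
t 21.4833 q [ 10.45   18.152  -9.867  62.006   0.002 -39.889] pos [0.531 0.098 0.303] rot [ 179.983   -0.017 -129.66 ] F [-0.372  0.358 -1.247] w 10.43243830686317 97.58335590362549
turn z units 0.006945713453769392 shift now-frame [0.01  0.016 1.607] after-turn frame [0.01  0.016 1.607]
top M (0, array([0.585, 0.164]), np.float64(nan)) S (0, array([0.585, 0.164]), np.float64(nan))
scene M (73, array([0.584, 0.163]), np.float64(0.0015143656111425985)) S (58, array([0.585, 0.164]), np.float64(0.0014510502610046473))
  return _methods._mean(a, axis=axis, dtype=dtype,
  ret = ret.dtype.type(ret / rcount)
```

Call:
move_arm(rows=[1, 0, 0, 0.1, 0, 0, 0, 1, 0, 0, 0.2, 0, 0, 0, 1, 0, 0, 0.25, 0, 0, 0, 1, 0, 0, 0.25, 0, 0, 0, 1, 0, 0, 0.25, 0, 0, 0, 1, 0, 0, 0.2, 0, 0, 0, 1, 0, 0, 0.12, 0, 0, 0, 1, 0, 0, 0.1, 0, 0, 0, 1, 0, 0, 0.08, 0, 0, 0, 1, 0, 0, 0, 0, 0, 0])

```text
t: 22.62
ee_pos: [0.5306, 0.0976, 0.2402]
eef_rot: [180.0, -0.0, -129.7]
wrist_force: [-0.4, -0.2, -1.2]
width: 0.115
grasp_force: 97.6
```

Call:
move_arm(rows=[1, 0, 0, 0.02, 0, 0, 0, 1, 0, 0, 0.02, 0, 0, 0, 1, 0, 0, 0, 0, 0, 0])

```text
t: 22.87
ee_pos: [0.5308, 0.0976, 0.2393]
eef_rot: [-180.0, 0.0, -129.7]
wrist_force: [0.1, 0.1, -1.8]
width: 0.114
grasp_force: 97.6
```

Call:
move_arm(rows=[1, 0, 0, 0.03, 0, 0, 0, 1, 0, 0, 0.02, 0, 0, 0, 1, 0, 0, 0, 0, 0, 0])

```text
t: 23.12
ee_pos: [0.5306, 0.0973, 0.238]
eef_rot: [-179.9, 0.0, -129.7]
wrist_force: [-3.2, -3.7, 9.6]
width: 0.118
grasp_force: 99.1
```

Contact at the expected 8 mm. I'll release, rise and back off to the right.

Call:
move_arm(rows=[0.4, 0, 0, -0.02, 0, 0, 0, 0.4, 0, 0, 0, 0, 0, 0, 0.3, 0, 0, 0, 0, 0, 0, 0.3, 0, 0, -0.2, 0, 0, 0, 0.3, 0, 0, -0.5, 0, 0, 0, 0.3, 0, 0, -0.8, 0, 0, 0, 0.3, 0, 0, -0.8, 0, 0, 0, 0, 0, 0, -0.8, 0, 0, 0, 0, 0.6, -0.6, 0, 0, 0, 0, 0, 0.6, -0.6, 0, 0, 0, 0, 0, 0.6, -0.6, 0, 0, 0, 0, 0, 0.6, -0.6, 0, 0, 0, 0])

```text
t: 24.12
ee_pos: [0.5432, -0.0387, 0.3628]
eef_rot: [-179.9, 0.0, -129.6]
wrist_force: [-0.4, 0.6, -0.6]
width: 0.497
grasp_force: 0.0
```

Call:
move_arm(rows=[0, 0.6, -0.6, 0, 0, 0, 0, 0, 0.6, -0.6, 0, 0, 0, 0, 0, 0.6, -0.6, 0, 0, 0, 0, 0, 0.6, -0.6, 0, 0, 0, 0, 0, 0, 0, 0, 0, 0, 0, 0, 0, 0, 0, 0, 0, 0])

```text
t: 24.62
ee_pos: [0.5558, -0.1744, 0.362]
eef_rot: [180.0, -0.0, -129.9]
wrist_force: [-0.4, 0.2, -0.2]
width: 0.5
grasp_force: 0.0
```

Run:
```python
from h import *
import cv2
W=cloud("top",np.median([arm.snapshot("top")[1] for _ in range(3)],0)).reshape(-1,3)
c=np.array([.585,.164])
print("S",fitc(W,c,.058,.04,.003,.004),"floor",np.median(W[np.hypot(*(W[:,:2]-c).T)<.02][:,2]))
for r0,z,g in((.08,.082,140),(.07,.086,185),(.06,.09,230)):print(handle(W,c,z,r0,r0+.07,g))
p,_=arm.snapshot("top");q,_=arm.snapshot("scene")
cv2.imwrite("pics/b3.png",np.hstack([cv2.resize(i,None,fx=3.3,fy=3.3,interpolation=cv2.INTER_CUBIC) for i in (p[150:270,150:270],q[150:270,190:310])]))
```

```text
S (246, array([0.58614498, 0.16336057]), np.float64(0.0012555427289767454)) floor 0.011944670573506096
(230, np.float64(140.4048601878122), np.float64(0.08042837555190913))
(221, np.float64(-174.16072206012333), np.float64(0.0848047413343979))
(198, np.float64(-128.67153834821914), np.float64(0.08958465149233338))
```

View pics/b3.png

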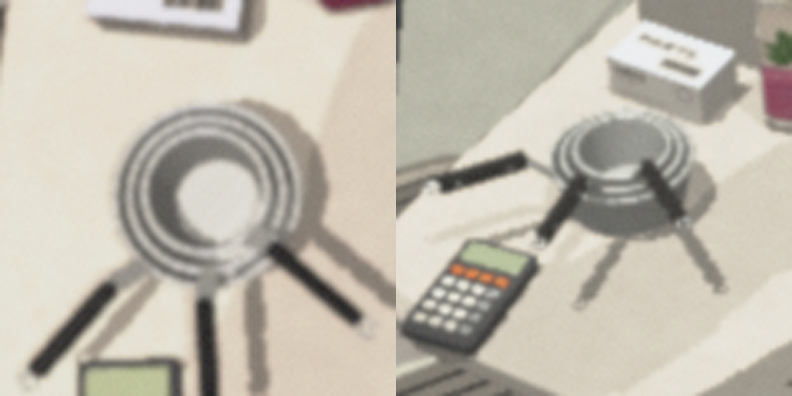

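The three pans are nested and concentric. The handles are at 140.4°, 185.8° and 231.3°, and the small pan's floor is at z 0.012, so each pan sits flat. I'm handing in.

```bash
python3 -c "
from rig import arm
print(arm.hand_in())"
```

```text
the job is handed in; nothing more can be done
None
```

The job is done and handed in: the medium pan sits flat in the large one and the small pan flat in the medium, with the handles fanned about 45° apart the same way round, finished at about 25 s of the 61 s allowed.

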